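# Cradle the excavated bronze tubes

## Robot

A 7-joint arm with a two-finger parallel gripper is mounted at the origin on the work surface. World frame = base frame: x ahead of the robot, y to its left, z up, the work surface at z = 0. Lengths are in m, angles in rad, forces in N, time in s.
With the tool pointing down it reaches from about 0.425 to 0.875 m from the base axis. Payload 4.7 kg.
Tool frame: the origin (TCP) lies midway between the tips of the shut fingers; the grasp point (between the pads) lies 19 mm behind it (ctrl.grip_point_offset is the distance from the TCP to the grasp point, in m); z points along the fingers, y is the line along which they close (so a half turn about z gives the same grasp; the last joint's range is limited). The gripper opens to 87 mm and grips with 3 to 60 N. Pads are 19 mm wide; open, the fingers measure 117 mm over their backs; the gripper's body (75 mm by 190 mm) begins 51 mm behind the grasp point.
Start: joints at [-1.115, 0.321, -0.07, 1.45, 0.023, 1.371, -0.057], TCP at [0.278, 0.588, 0.223] pointing down, gripper open.
Joint ranges: [-2.86, 2.86], [-0.3, 2.09], [-1.38, 1.24], [0.06, 2.45], [-1.56, 4.7], [0.09, 2.05], [-2.69, 2.69]. Speed limits (rad/s): [2.57, 2.57, 3.14, 3.14, 3.14, 3.14, 3.14].

## Interface

Orientations are given as a rotation vector (axis times angle).
In Python, from bench import ctrl gives the robot as it stands. The module is installed in compiled form; this text tells all that it offers.
- The arm moves only by the shell command python3 -m handwheel 'ROWS' [OPENING] [FORCE]. ROWS is JSON, a list of rows, each an object of numbers: "x", "y", "z": the shift along the tool's x, y, z in m; "wx", "wy", "wz": the turn, a rotation vector about the tool's x, y, z in degrees. A call has 1 to 10 rows; each row is the pose to reach, as a shift and turn from the pose commanded when the call began, along the tool's axes at that moment; what a row does not reach only later rows make up. A row lasts 1/12 s, in which the tool goes at most 41.7 mm and 7.16 degrees, less where a joint would pass 70% of its speed; a pose out of reach is approached as far as the arm can. A call with a gripper value outside its range is refused whole. OPENING is the finger opening in m, from 0 to 0.087, set as the call begins (- or left out, the last holds). The fingers move at their own pace and stop on an object; FORCE is the grip in N (left out, the last holds). Time passes only in rows, so rows that repeat a pose let the fingers close. It gives the time, the measured TCP pose, the force, the opening and the grip force at its end, in the units of the state.
- ctrl.get_state(): the state, without advancing time (a new reading comes with each control period).
- ctrl.get_image(name): name is "scene" or "top" or "wrist"; returns a dict with "image" (384x512x3 uint8, red, green, blue), "K" (3x3 intrinsics, pixels), "k1" (the pictures are not rectified: a ray, as slopes to the right and down, at radius r is drawn at 1 + k1 r^2 times it, then the intrinsics apply), "world_to_cam" (4x4, takes a point from world to camera coordinates); the wrist camera has in their place "hand_eye" (4x4, takes a point from camera to tool coordinates, whose origin is the TCP and whose axes are the flange's). Camera axes: x right, y down, z forward; pixel columns grow to the right and rows downward; lengths in m; the calibration is good to about 2 mm. A picture is of the moment at which its call begins: read the wrist's pose just before it. There is no depth.
- ctrl.close_job(): hands the job in; it is judged then, once.
The state is a dict: "time": time; "joint_positions": joint angles; "qd": joint speeds; "joint_torque": joint torques, N m; "position": TCP position; "tool_rot": TCP orientation; "ft_force": force on the tool from outside, world axes, zero at the start; "torque": the same for the moment, N m; "grip_width": opening from 0.0 (shut) to 1.0 (fully open); "grip_force": force on a finger pad.
Only numpy, scipy, OpenCV 4.12 (cv2) and the standard library are available. Lean on these libraries where they do the work, as an engineer would, in place of code of your own. Each camera call takes 0.05 s, during which the arm holds its last target. There are 200 camera calls.

## Task

Lay the two green bronze tubes in the cradle on the conservation bench, one in each V-groove, so that each rests level across both of its white V-rests, roughly centred along its length, and cannot roll. Lower them in rather than dropping them, let go, and leave the terracotta pipe where it lies.

Things in the scene. Friction and masses are not known exactly. Their poses are not given: they have to be found in the camera images.
- tube_a: One of two like excavated bronze tubes, mottled green with dark ends: a straight plain cylinder 30 mm in diameter and 150 mm long, about 0.18 kg, lying loose on the bench. Its origin is the middle of its axis (15 mm above what it lies on); its x axis runs along the tube. Either tube may go in either groove.
- tube_b: The other green bronze tube: same size, look and axes as tube_a.
- clay_pipe: A terracotta (orange-brown) pipe of the same size, 30 mm in diameter and 150 mm long; origin and axes as tube_a. It stays where it is on the bench.
- cradle: Fixed cradle. Blue base plate 130 (x) x 200 (y) x 10 mm with two white beams at x = -42 and +42 mm, 14 mm thick in x, 70 mm free between them. Each has two 45-degree V-rests, 57 mm wide, bottoms 28 and tops 56 mm above the bench: two V-grooves along x, at y = -55 and +55 mm. A seated tube's axis is 49 mm above the bench. Origin: centre of the plate's underside, on the bench; z up.
There are look-alikes about, which are no part of the job. What is shaped like the tube_a but purple or yellow is not meant. What is shaped like the tube_b but yellow is not meant.

How it is judged:
By the outcome, as a careful person would: the job done as asked, in the order asked, and still so for the second after the job is handed in, with the robot touching nothing.
It also fails if it takes over 54 s, if anything falls off the work surface, if the arm or the gripper's body presses on something with over 40 N, if the wrist force passes 120 N, or if a joint passes its speed limit or range.

## Working session

There is one attempt and no reset: what is moved stays moved. The work goes in short steps, Python scripts to look and compute and a shell command to move; the robot and the scene stay as the last step left them, time stands still between calls to the robot, and variables do not carry over. Pictures are saved under pics/ and viewed, at most 10 in all, crops included, and the job is handed in when it is done.

```bash
mkdir -p pics; cat > h.py <<'E'
import numpy as np, cv2
from scipy.spatial.transform import Rotation as R
from bench import ctrl
def ray(im,uv,st=None):
    K=np.array(im["K"]);k1=im["k1"]
    d=np.array([[ (uv[0]-K[0,2])/K[0,0],(uv[1]-K[1,2])/K[1,1]]])[0]
    s=d.copy()
    for _ in range(20): s=d/(1+k1*(s@s))
    if "world_to_cam" in im: T=np.linalg.inv(np.array(im["world_to_cam"]))
    else:
        B=np.eye(4);B[:3,:3]=R.from_rotvec(st["tool_rot"]).as_matrix();B[:3,3]=st["position"]
        T=B@np.array(im["hand_eye"])
    return T[:3,3],T[:3,:3]@np.array([s[0],s[1],1])
def onz(im,uv,z,st=None):
    o,d=ray(im,uv,st); return o+d*(z-o[2])/d[2]
def snap(name,fn):
    st=ctrl.get_state(); im=ctrl.get_image(name)
    cv2.imwrite("pics/"+fn+".png",im["image"][:,:,::-1]); return st,im
E
python3 - <<'E'
from h import *
for n in("top","scene"):
    st,im=snap(n,n)
a=[cv2.imread(f"pics/{n}.png") for n in("top","scene")]
print({k:st[k] for k in("time","position","tool_rot","ft_force")}); print(R.from_rotvec(st["tool_rot"]).as_matrix().round(3))
E
```

```text
{'time': 0.05, 'position': array([0.27770323, 0.58707354, 0.22148719]), 'tool_rot': array([-6.88163508e-01, -3.06495837e+00,  2.94807431e-03]), 'ft_force': array([-0.56439164,  0.29341322,  0.67302256])}
[[-0.904  0.428 -0.001]
 [ 0.428  0.904 -0.002]
 [-0.    -0.002 -1.   ]]
```

View pics/top.png

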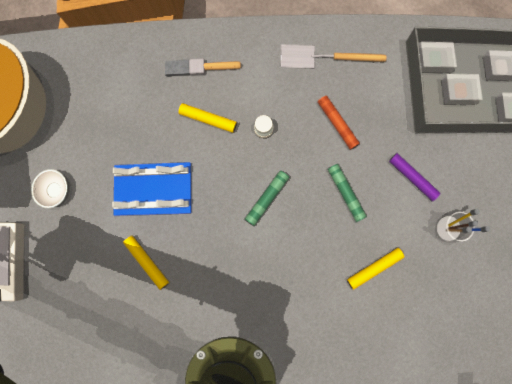

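View pics/scene.png

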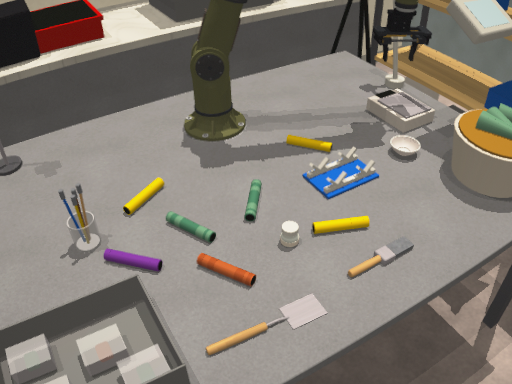

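The top view shows green tubes at about (268,198) and (347,192). The blue cradle is at (152,189), with its grooves running vertically in the image. The red clay pipe is at (338,122), and the yellow and purple tubes are the decoys.

```bash
python3 - <<'E'
from h import *
def blobs(im,lo,hi,amin):
    hsv=cv2.cvtColor(im["image"],cv2.COLOR_RGB2HSV)
    m=cv2.inRange(hsv,lo,hi); m=cv2.morphologyEx(m,cv2.MORPH_CLOSE,np.ones((7,7)))
    return [c for c in cv2.findContours(m,cv2.RETR_EXTERNAL,cv2.CHAIN_APPROX_NONE)[0] if cv2.contourArea(c)>amin]
for n in("top","scene"):
    im=ctrl.get_image(n)
    for nm,lo,hi,z in(("green",(45,60,30),(90,255,255),.015),("blue",(105,150,60),(125,255,255),.010)):
        for c in blobs(im,lo,hi,150):
            r=cv2.minAreaRect(c); b=cv2.boxPoints(r)
            p=np.array([onz(im,q,z)[:2] for q in b]); 
            e=[np.linalg.norm(p[i]-p[(i+1)%4]) for i in range(4)]
            i=int(np.argmax(e[:2])); v=p[(i+1)%4]-p[i]
            print(n,nm,np.round(r[0],1),"ctr",onz(im,r[0],z)[:2].round(4),"sides",np.round(e[:2],3),"ang",round(np.degrees(np.arctan2(v[1],v[0]))%180,1))
E
```

```text
top green [266.8 197.5] ctr [ 0.4492 -0.1007] sides [0.152 0.029] ang 142.5
top green [346.7 192.4] ctr [ 0.4564 -0.2999] sides [0.029 0.151] ang 25.9
top blue [152.  188.5] ctr [0.4809 0.189 ] sides [0.199 0.13 ] ang 88.0
scene green [190.2 226.1] ctr [ 0.4584 -0.2992] sides [0.04  0.166] ang 25.1
scene green [252.7 200. ] ctr [ 0.453 -0.103] sides [0.179 0.032] ang 143.3
scene green [497.9 117.9] ctr [0.5296 0.934 ] sides [0.268 0.151] ang 118.9
scene blue [341.4 178.9] ctr [0.5035 0.1767] sides [0.256 0.153] ang 81.8
scene blue [498.   94.5] ctr [0.4019 1.1196] sides [0.138 0.28 ] ang 123.4
```

```bash
cat >> h.py <<'E'
def go(x,y,z,ang):
    """rows values for TCP world xyz, tool x axis at world angle ang (deg), tool down"""
    st=ctrl.get_state(); M=R.from_rotvec(st["tool_rot"]).as_matrix()
    a=np.radians(ang); X=np.array([np.cos(a),np.sin(a),0]); Z=np.array([0,0,-1.]); G=np.stack([X,np.cross(Z,X),Z],1)
    d=M.T@(np.array([x,y,z])-st["position"]); w=np.degrees(R.from_matrix(M.T@G).as_rotvec())
    print("xyz",d.round(4),"w",w.round(2),"rows",round(max(np.linalg.norm(d)/.0417,np.linalg.norm(w)/7.16),1))
E
python3 -c "
from h import *
go(.481,.189,.25,178)
print(np.array(ctrl.get_image('wrist')['hand_eye']).round(3))"
```

```text
xyz [-0.354  -0.2732 -0.0278] w [-6.000e-02 -1.000e-02 -2.331e+01] rows 10.7
[[-0.001 -0.971 -0.24   0.066]
 [ 1.    -0.001 -0.001  0.   ]
 [ 0.001 -0.24   0.971 -0.163]
 [ 0.     0.     0.     1.   ]]
```

```bash
python3 -m handwheel '[{"x":-0.35,"y":-0.27,"z":-0.03,"wz":-23.3},{"x":-0.35,"y":-0.27,"z":-0.03,"wz":-23.3},{"x":-0.35,"y":-0.27,"z":-0.03,"wz":-23.3},{"x":-0.35,"y":-0.27,"z":-0.03,"wz":-23.3},{"x":-0.35,"y":-0.27,"z":-0.03,"wz":-23.3},{"x":-0.35,"y":-0.27,"z":-0.03,"wz":-23.3},{"x":-0.35,"y":-0.27,"z":-0.03,"wz":-23.3},{"x":-0.35,"y":-0.27,"z":-0.03,"wz":-23.3},{"x":-0.35,"y":-0.27,"z":-0.03,"wz":-23.3},{"x":-0.35,"y":-0.27,"z":-0.03,"wz":-23.3}]' 0.087 15
python3 -m handwheel '[{"x":-0.01},{"x":-0.01},{"x":-0.01}]'
python3 - <<'E'
from h import *
st,im=snap("wrist","w1")
hsv=cv2.cvtColor(im["image"],cv2.COLOR_RGB2HSV)
m=cv2.inRange(hsv,(105,150,60),(125,255,255)); m=cv2.morphologyEx(m,cv2.MORPH_CLOSE,np.ones((25,25)))
c=max(cv2.findContours(m,cv2.RETR_EXTERNAL,cv2.CHAIN_APPROX_NONE)[0],key=cv2.contourArea)
q=cv2.approxPolyDP(cv2.convexHull(c),12,True)[:,0]
p=np.array([onz(im,u,.01,st)[:2] for u in q]);print(q.tolist(),p.round(4).tolist(),p.mean(0).round(4))
print([ (np.linalg.norm(v).round(3),np.degrees(np.arctan2(v[1],v[0])).round(1)) for v in np.roll(p,-1,0)-p], st["position"])
E
```

```text
invalid input at $[0]: expected keys x, y, z, wx, wy, wz
invalid input at $[0]: expected keys x, y, z, wx, wy, wz
Traceback (most recent call last):
ValueError: max() iterable argument is empty
```

View pics/w1.png

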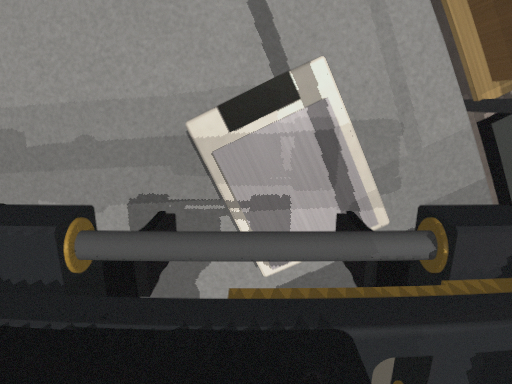

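The moves were refused because every key is needed. The wrist view shows only an instrument dish, and the gripper hides its lower half. I'll offset the look pose toward +x.

```bash
python3 -c "
from h import *
go(.59,.189,.28,178)"
```

```text
xyz [-0.4525 -0.2268 -0.0576] w [ -0.04  -0.   -23.31] rows 12.2
```

```bash
python3 -m handwheel '[{"x":-0.35,"y":-0.17,"z":-0.06,"wx":0,"wy":0,"wz":-23.3},{"x":-0.35,"y":-0.17,"z":-0.06,"wx":0,"wy":0,"wz":-23.3},{"x":-0.35,"y":-0.17,"z":-0.06,"wx":0,"wy":0,"wz":-23.3},{"x":-0.35,"y":-0.17,"z":-0.06,"wx":0,"wy":0,"wz":-23.3},{"x":-0.45,"y":-0.23,"z":-0.06,"wx":0,"wy":0,"wz":-23.3},{"x":-0.45,"y":-0.23,"z":-0.06,"wx":0,"wy":0,"wz":-23.3},{"x":-0.45,"y":-0.23,"z":-0.06,"wx":0,"wy":0,"wz":-23.3},{"x":-0.45,"y":-0.23,"z":-0.06,"wx":0,"wy":0,"wz":-23.3},{"x":-0.45,"y":-0.23,"z":-0.06,"wx":0,"wy":0,"wz":-23.3},{"x":-0.45,"y":-0.23,"z":-0.06,"wx":0,"wy":0,"wz":-23.3}]' 0.087 15
python3 - <<'E'
from h import *
go(.59,.189,.28,178)
E
```

```text
time: 1.13
position: [0.5302, 0.2611, 0.2734]
tool_rot: [0.055, 3.141, 0.001]
ft_force: [0.6, 1.0, -0.3]
grip_width: 1.002
grip_force: 0.0
xyz [-0.0623 -0.07   -0.0066] w [ 0.03  0.03 -0.01] rows 2.3
```

```bash
python3 -m handwheel '[{"x":-0.06,"y":-0.07,"z":-0.007,"wx":0,"wy":0,"wz":0},{"x":-0.06,"y":-0.07,"z":-0.007,"wx":0,"wy":0,"wz":0},{"x":-0.06,"y":-0.07,"z":-0.007,"wx":0,"wy":0,"wz":0},{"x":-0.06,"y":-0.07,"z":-0.007,"wx":0,"wy":0,"wz":0},{"x":-0.06,"y":-0.07,"z":-0.007,"wx":0,"wy":0,"wz":0}]'
cat > w.py <<'E'
from h import *
st,im=snap("wrist","w2")
hsv=cv2.cvtColor(im["image"],cv2.COLOR_RGB2HSV)
m=cv2.inRange(hsv,(105,150,60),(125,255,255)); m=cv2.morphologyEx(m,cv2.MORPH_CLOSE,np.ones((25,25)))
c=max(cv2.findContours(m,cv2.RETR_EXTERNAL,cv2.CHAIN_APPROX_NONE)[0],key=cv2.contourArea)
q=cv2.approxPolyDP(cv2.convexHull(c),12,True)[:,0]
p=np.array([onz(im,u,.01,st)[:2] for u in q]);print(q.tolist(),p.round(4).tolist(),p.mean(0).round(4))
print([ (np.linalg.norm(v).round(3),np.degrees(np.arctan2(v[1],v[0])).round(1)) for v in np.roll(p,-1,0)-p], st["position"])
E
python3 w.py
```

```text
time: 1.55
position: [0.5868, 0.1906, 0.2797]
tool_rot: [-0.058, -3.14, -0.001]
ft_force: [-1.6, 0.4, 0.3]
grip_width: 1.001
grip_force: 0.0
[[327, 23], [327, 123], [181, 129], [173, 30]] [[0.4185, 0.2879], [0.5451, 0.2882], [0.5456, 0.0912], [0.4193, 0.0911]] [0.4821 0.1896]
[(np.float64(0.127), np.float64(0.2)), (np.float64(0.197), np.float64(-89.9)), (np.float64(0.126), np.float64(-180.0)), (np.float64(0.197), np.float64(90.2))] [0.58683391 0.19056013 0.27969437]
```

View pics/w2.png

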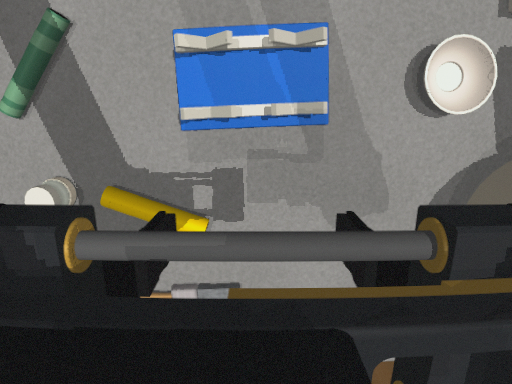

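The cradle is seen clearly, with corners (173,30), (327,23), (327,123) and (181,129). Its centre is about (0.482, 0.189), and the size checks out. Next is tube 1.

```bash
python3 -c "
from h import *
go(.4505,-.1015,.12,142.8)"
```

```text
xyz [ 0.1254 -0.2982  0.1595] w [ 3.000e-02 -7.000e-02  3.526e+01] rows 8.6
```

```bash
python3 -m handwheel '[{"x":0.125,"y":-0.298,"z":0.159,"wx":0,"wy":0,"wz":35.3},{"x":0.125,"y":-0.298,"z":0.159,"wx":0,"wy":0,"wz":35.3},{"x":0.125,"y":-0.298,"z":0.159,"wx":0,"wy":0,"wz":35.3},{"x":0.125,"y":-0.298,"z":0.159,"wx":0,"wy":0,"wz":35.3},{"x":0.125,"y":-0.298,"z":0.159,"wx":0,"wy":0,"wz":35.3},{"x":0.125,"y":-0.298,"z":0.159,"wx":0,"wy":0,"wz":35.3},{"x":0.125,"y":-0.298,"z":0.159,"wx":0,"wy":0,"wz":35.3},{"x":0.125,"y":-0.298,"z":0.159,"wx":0,"wy":0,"wz":35.3},{"x":0.125,"y":-0.298,"z":0.159,"wx":0,"wy":0,"wz":35.3},{"x":0.125,"y":-0.298,"z":0.159,"wx":0,"wy":0,"wz":35.3}]'
python3 -m handwheel '[{"x":0,"y":0,"z":0,"wx":0,"wy":0,"wz":0},{"x":0,"y":0,"z":0,"wx":0,"wy":0,"wz":0}]'
python3 -c "
from h import *
go(.4505,-.1015,.006,142.8)"
```

```text
time: 2.43
position: [0.4471, -0.1053, 0.1184]
tool_rot: [-1.009, -2.97, 0.003]
ft_force: [-0.5, -0.8, 0.4]
grip_width: 1.002
grip_force: 0.0
time: 2.6
position: [0.4523, -0.1003, 0.1214]
tool_rot: [1.0, 2.977, 0.002]
ft_force: [0.3, 1.2, -0.4]
grip_width: 1.005
grip_force: 0.0
xyz [ 0.0008 -0.0022  0.1154] w [0.09 0.03 0.07] rows 2.8
```

```bash
python3 -m handwheel '[{"x":0,"y":-0.001,"z":0.04,"wx":0,"wy":0,"wz":0},{"x":0,"y":-0.001,"z":0.075,"wx":0,"wy":0,"wz":0},{"x":0,"y":-0.001,"z":0.1,"wx":0,"wy":0,"wz":0},{"x":0,"y":-0.001,"z":0.11,"wx":0,"wy":0,"wz":0},{"x":0,"y":-0.001,"z":0.112,"wx":0,"wy":0,"wz":0},{"x":0,"y":-0.001,"z":0.112,"wx":0,"wy":0,"wz":0}]'
python3 -c "
from h import *
for i in range(3):
  print(ctrl.get_state()['position']); 
go(.4505,-.1015,.006,142.8)"
```

```text
time: 3.1
position: [0.4518, -0.1023, 0.0094]
tool_rot: [1.001, 2.977, 0.0]
ft_force: [0.8, 1.3, 1.4]
grip_width: 0.996
grip_force: 0.0
[ 0.45180309 -0.10229465  0.00935683]
[ 0.45180309 -0.10229465  0.00935683]
[ 0.45180309 -0.10229465  0.00935683]
xyz [ 0.0015 -0.0002  0.0034] w [0.01 0.02 0.02] rows 0.1
```

```bash
python3 -m handwheel '[{"x":0,"y":0,"z":0.002,"wx":0,"wy":0,"wz":0},{"x":0,"y":0,"z":0.002,"wx":0,"wy":0,"wz":0},{"x":0,"y":0,"z":0.002,"wx":0,"wy":0,"wz":0},{"x":0,"y":0,"z":0.002,"wx":0,"wy":0,"wz":0},{"x":0,"y":0,"z":0.002,"wx":0,"wy":0,"wz":0},{"x":0,"y":0,"z":0.002,"wx":0,"wy":0,"wz":0},{"x":0,"y":0,"z":0.002,"wx":0,"wy":0,"wz":0},{"x":0,"y":0,"z":0.002,"wx":0,"wy":0,"wz":0},{"x":0,"y":0,"z":0.002,"wx":0,"wy":0,"wz":0},{"x":0,"y":0,"z":0.002,"wx":0,"wy":0,"wz":0}]' 0.0 25
```

```text
time: 3.93
position: [0.451, -0.1033, 0.0069]
tool_rot: [1.005, 2.976, 0.0]
ft_force: [0.6, 0.8, -0.6]
grip_width: 0.337
grip_force: 25.0
```

```bash
python3 -m handwheel '[{"x":0,"y":0,"z":-0.02,"wx":0,"wy":0,"wz":0},{"x":0,"y":0,"z":-0.05,"wx":0,"wy":0,"wz":0},{"x":0,"y":0,"z":-0.09,"wx":0,"wy":0,"wz":0},{"x":0,"y":0,"z":-0.12,"wx":0,"wy":0,"wz":0},{"x":0,"y":0,"z":-0.13,"wx":0,"wy":0,"wz":0},{"x":0,"y":0,"z":-0.13,"wx":0,"wy":0,"wz":0}]'
python3 -c "
from h import *
go(.4815,.244,.14,179.5)"
```

```text
time: 4.43
position: [0.4527, -0.1035, 0.1392]
tool_rot: [1.003, 2.972, 0.003]
ft_force: [0.8, 1.1, -2.1]
grip_width: 0.335
grip_force: 25.0
xyz [ 0.1877  0.2939 -0.0005] w [  0.12   0.29 -36.81] rows 8.4
```

```bash
python3 -m handwheel '[{"x":0.02,"y":0.03,"z":0,"wx":0,"wy":0,"wz":-4},{"x":0.042,"y":0.066,"z":0,"wx":0,"wy":0,"wz":-8},{"x":0.064,"y":0.1,"z":0,"wx":0,"wy":0,"wz":-13},{"x":0.086,"y":0.134,"z":0,"wx":0,"wy":0,"wz":-18},{"x":0.108,"y":0.168,"z":0,"wx":0,"wy":0,"wz":-23},{"x":0.13,"y":0.202,"z":0,"wx":0,"wy":0,"wz":-28},{"x":0.152,"y":0.237,"z":0,"wx":0,"wy":0,"wz":-33},{"x":0.172,"y":0.268,"z":0,"wx":0,"wy":0,"wz":-36.8},{"x":0.183,"y":0.287,"z":0,"wx":0,"wy":0,"wz":-36.8},{"x":0.188,"y":0.294,"z":0,"wx":0,"wy":0,"wz":-36.8}]'
python3 -m handwheel '[{"x":0,"y":0,"z":0,"wx":0,"wy":0,"wz":0},{"x":0,"y":0,"z":0,"wx":0,"wy":0,"wz":0}]'
python3 - <<'E'
from h import *
go(.4815,.244,.08,179.5)
st,im=snap("scene","s2")
cv2.imwrite("pics/s2c.png",cv2.resize(im["image"][100:230,230:430,::-1],None,fx=4,fy=4,interpolation=cv2.INTER_CUBIC))
E
```

```text
time: 5.27
position: [0.4772, 0.2486, 0.1336]
tool_rot: [-0.005, -3.137, 0.001]
ft_force: [-1.0, 0.0, -2.4]
grip_width: 0.341
grip_force: 25.0
time: 5.43
position: [0.4785, 0.2427, 0.1348]
tool_rot: [-0.015, -3.138, 0.005]
ft_force: [0.7, -0.4, -2.7]
grip_width: 0.335
grip_force: 25.0
xyz [-0.0031  0.0015  0.0547] w [-0.18 -0.18 -0.03] rows 1.3
```

View pics/s2c.png

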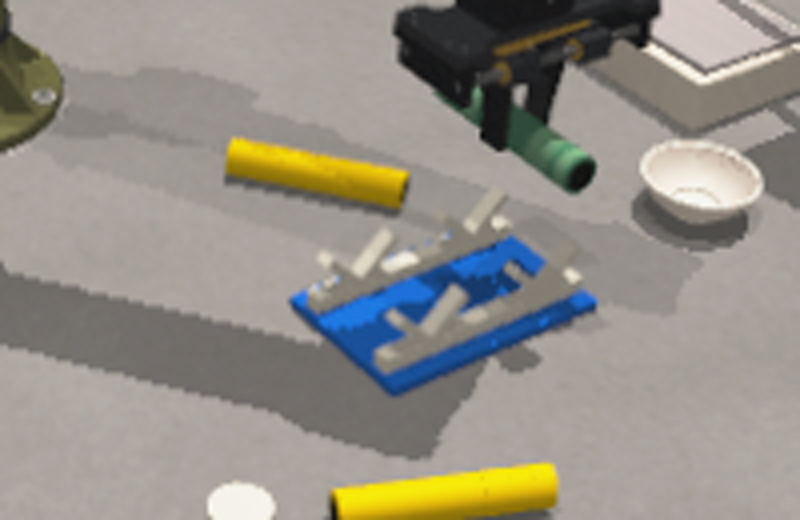

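The tube is held level over the far groove, at about (520,130) in the crop, and runs parallel to the plate's edge. I'll lower it now.

```bash
python3 -m handwheel '[{"x":-0.003,"y":0,"z":0.015,"wx":0,"wy":0,"wz":0},{"x":-0.003,"y":0,"z":0.035,"wx":0,"wy":0,"wz":0},{"x":-0.003,"y":0,"z":0.055,"wx":0,"wy":0,"wz":0},{"x":-0.003,"y":0,"z":0.07,"wx":0,"wy":0,"wz":0},{"x":-0.003,"y":0,"z":0.08,"wx":0,"wy":0,"wz":0},{"x":-0.003,"y":0,"z":0.084,"wx":0,"wy":0,"wz":0},{"x":-0.003,"y":0,"z":0.084,"wx":0,"wy":0,"wz":0}]'
python3 -m handwheel '[{"x":0,"y":0,"z":0.002,"wx":0,"wy":0,"wz":0},{"x":0,"y":0,"z":0.004,"wx":0,"wy":0,"wz":0},{"x":0,"y":0,"z":0.004,"wx":0,"wy":0,"wz":0}]'
```

```text
time: 6.07
position: [0.4822, 0.2428, 0.0521]
tool_rot: [-0.017, -3.14, 0.002]
ft_force: [-0.8, -0.5, -1.3]
grip_width: 0.334
grip_force: 25.0
time: 6.32
position: [0.483, 0.2445, 0.0495]
tool_rot: [0.014, 3.14, 0.001]
ft_force: [-0.8, 0.2, -1.6]
grip_width: 0.336
grip_force: 25.0
```

```bash
python3 -m handwheel '[{"x":0,"y":0,"z":0.002,"wx":0,"wy":0,"wz":0},{"x":0,"y":0,"z":0.004,"wx":0,"wy":0,"wz":0},{"x":0,"y":0,"z":0.005,"wx":0,"wy":0,"wz":0},{"x":0,"y":0,"z":0.005,"wx":0,"wy":0,"wz":0}]'
python3 -m handwheel '[{"x":0,"y":0,"z":0.001,"wx":0,"wy":0,"wz":0},{"x":0,"y":0,"z":0.002,"wx":0,"wy":0,"wz":0},{"x":0,"y":0,"z":0.002,"wx":0,"wy":0,"wz":0}]'
```

```text
time: 6.65
position: [0.4823, 0.2444, 0.0437]
tool_rot: [-0.014, -3.141, 0.0]
ft_force: [-0.0, 0.7, -2.1]
grip_width: 0.336
grip_force: 25.0
time: 6.9
position: [0.4826, 0.2446, 0.0419]
tool_rot: [0.014, 3.141, 0.0]
ft_force: [0.0, -0.4, -1.0]
grip_width: 0.338
grip_force: 25.0
```

```bash
python3 -m handwheel '[{"x":0,"y":0,"z":0.001,"wx":0,"wy":0,"wz":0},{"x":0,"y":0,"z":0.001,"wx":0,"wy":0,"wz":0},{"x":0,"y":0,"z":0.001,"wx":0,"wy":0,"wz":0}]'
python3 -m handwheel '[{"x":0,"y":0,"z":0.001,"wx":0,"wy":0,"wz":0},{"x":0,"y":0,"z":0.001,"wx":0,"wy":0,"wz":0},{"x":0,"y":0,"z":0.001,"wx":0,"wy":0,"wz":0}]'
```

```text
time: 7.15
position: [0.4828, 0.2448, 0.0416]
tool_rot: [0.013, 3.141, 0.001]
ft_force: [-2.6, -0.3, 4.4]
grip_width: 0.338
grip_force: 25.0
time: 7.4
position: [0.4829, 0.245, 0.0413]
tool_rot: [0.013, 3.141, 0.002]
ft_force: [-3.2, -1.0, 8.6]
grip_width: 0.338
grip_force: 25.0
```

Contact came at the expected seating height, so I'll release and retreat.

```bash
python3 -m handwheel '[{"x":0,"y":0,"z":0,"wx":0,"wy":0,"wz":0},{"x":0,"y":0,"z":0,"wx":0,"wy":0,"wz":0},{"x":0,"y":0,"z":0,"wx":0,"wy":0,"wz":0},{"x":0,"y":0,"z":0,"wx":0,"wy":0,"wz":0},{"x":0,"y":0,"z":0,"wx":0,"wy":0,"wz":0},{"x":0,"y":0,"z":-0.02,"wx":0,"wy":0,"wz":0},{"x":0,"y":0,"z":-0.05,"wx":0,"wy":0,"wz":0},{"x":0,"y":0,"z":-0.09,"wx":0,"wy":0,"wz":0},{"x":0,"y":0,"z":-0.11,"wx":0,"wy":0,"wz":0},{"x":0,"y":0,"z":-0.11,"wx":0,"wy":0,"wz":0}]' 0.07
python3 - <<'E'
from h import *
go(.457,-.2995,.15,25.6)
st,im=snap("scene","s3")
cv2.imwrite("pics/s3c.png",cv2.resize(im["image"][100:230,230:430,::-1],None,fx=4,fy=4,interpolation=cv2.INTER_CUBIC))
E
```

```text
time: 8.23
position: [0.4857, 0.246, 0.1555]
tool_rot: [0.014, 3.133, 0.008]
ft_force: [0.7, 0.2, 0.4]
grip_width: 0.802
grip_force: 0.0
xyz [ 0.0237 -0.5458  0.0024] w [  0.73  -0.25 153.87] rows 21.5
```

View pics/s3c.png

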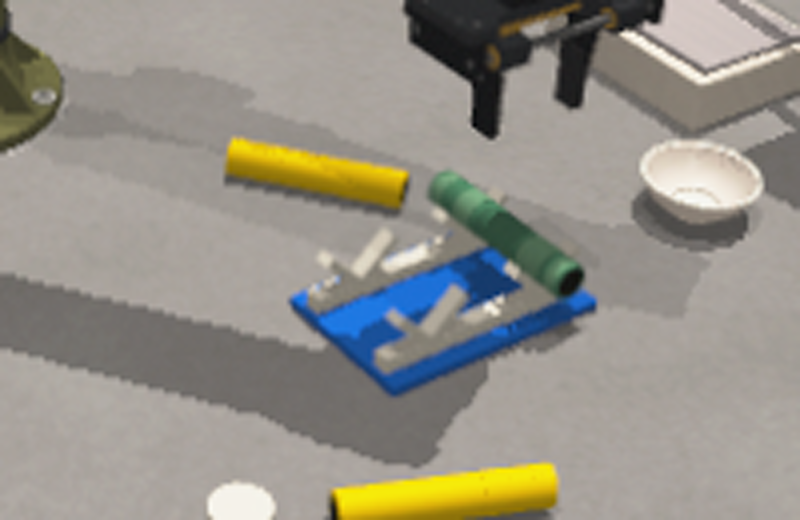

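The first tube sits level in the far groove, at about (505,230) in the crop. Going for the second.

```bash
python3 -m handwheel '[{"x":0.012,"y":-0.3,"z":0,"wx":0,"wy":0,"wz":70},{"x":0.012,"y":-0.3,"z":0,"wx":0,"wy":0,"wz":70},{"x":0.012,"y":-0.3,"z":0,"wx":0,"wy":0,"wz":70},{"x":0.012,"y":-0.3,"z":0,"wx":0,"wy":0,"wz":70},{"x":0.012,"y":-0.3,"z":0,"wx":0,"wy":0,"wz":70},{"x":0.012,"y":-0.3,"z":0,"wx":0,"wy":0,"wz":70},{"x":0.012,"y":-0.3,"z":0,"wx":0,"wy":0,"wz":70},{"x":0.012,"y":-0.3,"z":0,"wx":0,"wy":0,"wz":70},{"x":0.012,"y":-0.3,"z":0,"wx":0,"wy":0,"wz":70},{"x":0.012,"y":-0.3,"z":0,"wx":0,"wy":0,"wz":70}]' 0.087
python3 -c "
from h import *
go(.457,-.2995,.15,25.6)"
```

```text
time: 9.12
position: [0.4666, -0.0569, 0.1484]
tool_rot: [-1.824, -2.555, 0.002]
ft_force: [-0.1, 0.2, 0.5]
grip_width: 0.995
grip_force: 0.0
xyz [-0.2263 -0.0879 -0.0016] w [-1.400e-01  6.000e-02  8.335e+01] rows 11.6
```

```bash
python3 -m handwheel '[{"x":-0.226,"y":-0.088,"z":0,"wx":0,"wy":0,"wz":83.4},{"x":-0.226,"y":-0.088,"z":0,"wx":0,"wy":0,"wz":83.4},{"x":-0.226,"y":-0.088,"z":0,"wx":0,"wy":0,"wz":83.4},{"x":-0.226,"y":-0.088,"z":0,"wx":0,"wy":0,"wz":83.4},{"x":-0.226,"y":-0.088,"z":0,"wx":0,"wy":0,"wz":83.4},{"x":-0.226,"y":-0.088,"z":0,"wx":0,"wy":0,"wz":83.4},{"x":-0.226,"y":-0.088,"z":0,"wx":0,"wy":0,"wz":83.4},{"x":-0.226,"y":-0.088,"z":0,"wx":0,"wy":0,"wz":83.4},{"x":-0.226,"y":-0.088,"z":0,"wx":0,"wy":0,"wz":83.4},{"x":-0.226,"y":-0.088,"z":0,"wx":0,"wy":0,"wz":83.4}]'
python3 -c "
from h import *
go(.457,-.2995,.15,25.6)"
```

```text
time: 9.95
position: [0.4591, -0.2978, 0.1481]
tool_rot: [-2.974, -1.008, 0.004]
ft_force: [0.3, -0.4, 0.7]
grip_width: 0.998
grip_force: 0.0
xyz [-0.0027  0.     -0.0019] w [-0.12  0.12 11.85] rows 1.7
```

```bash
python3 -m handwheel '[{"x":-0.001,"y":0,"z":0,"wx":0,"wy":0,"wz":7},{"x":-0.001,"y":0,"z":0,"wx":0,"wy":0,"wz":11.9},{"x":-0.001,"y":0,"z":0.02,"wx":0,"wy":0,"wz":11.9},{"x":-0.001,"y":0,"z":0.05,"wx":0,"wy":0,"wz":11.9},{"x":-0.001,"y":0,"z":0.05,"wx":0,"wy":0,"wz":11.9},{"x":-0.001,"y":0,"z":0.05,"wx":0,"wy":0,"wz":11.9}]'
python3 -c "
from h import *
go(.457,-.2995,.006,25.6)"
```

```text
time: 10.45
position: [0.4574, -0.2976, 0.0978]
tool_rot: [-3.059, -0.705, 0.008]
ft_force: [0.5, 0.5, 0.1]
grip_width: 1.001
grip_force: 0.0
xyz [-0.0008  0.0019  0.0918] w [-0.21  0.24  0.35] rows 2.2
```

```bash
python3 -m handwheel '[{"x":0,"y":0.001,"z":0.03,"wx":0,"wy":0,"wz":0},{"x":0,"y":0.001,"z":0.065,"wx":0,"wy":0,"wz":0},{"x":0,"y":0.001,"z":0.084,"wx":0,"wy":0,"wz":0},{"x":0,"y":0.001,"z":0.089,"wx":0,"wy":0,"wz":0},{"x":0,"y":0.001,"z":0.089,"wx":0,"wy":0,"wz":0},{"x":0,"y":0.001,"z":0.089,"wx":0,"wy":0,"wz":0}]'
```

```text
time: 10.95
position: [0.4609, -0.3003, 0.0124]
tool_rot: [3.06, 0.705, 0.002]
ft_force: [0.5, -1.3, 0.2]
grip_width: 0.996
grip_force: 0.0
```

```bash
python3 -m handwheel '[{"x":-0.002,"y":0,"z":0.004,"wx":0,"wy":0,"wz":0},{"x":-0.002,"y":0,"z":0.004,"wx":0,"wy":0,"wz":0},{"x":-0.002,"y":0,"z":0.004,"wx":0,"wy":0,"wz":0}]'
python3 -m handwheel '[{"x":0,"y":0,"z":0.001,"wx":0,"wy":0,"wz":0},{"x":0,"y":0,"z":0.001,"wx":0,"wy":0,"wz":0},{"x":0,"y":0,"z":0.001,"wx":0,"wy":0,"wz":0},{"x":0,"y":0,"z":0.001,"wx":0,"wy":0,"wz":0},{"x":0,"y":0,"z":0.001,"wx":0,"wy":0,"wz":0},{"x":0,"y":0,"z":0.001,"wx":0,"wy":0,"wz":0},{"x":0,"y":0,"z":0.001,"wx":0,"wy":0,"wz":0},{"x":0,"y":0,"z":0.001,"wx":0,"wy":0,"wz":0},{"x":0,"y":0,"z":0.001,"wx":0,"wy":0,"wz":0}]' 0.0 25
```

```text
time: 11.2
position: [0.4587, -0.3007, 0.0079]
tool_rot: [3.061, 0.705, 0.002]
ft_force: [0.2, -0.5, -1.4]
grip_width: 1.0
grip_force: 0.0
time: 11.95
position: [0.4581, -0.3003, 0.0059]
tool_rot: [-3.061, -0.706, -0.0]
ft_force: [0.3, -0.4, 0.3]
grip_width: 0.402
grip_force: 0.0
```

```bash
python3 -m handwheel '[{"x":0,"y":0,"z":0,"wx":0,"wy":0,"wz":0},{"x":0,"y":0,"z":0,"wx":0,"wy":0,"wz":0},{"x":0,"y":0,"z":0,"wx":0,"wy":0,"wz":0},{"x":0,"y":0,"z":0,"wx":0,"wy":0,"wz":0}]'
python3 -m handwheel '[{"x":0,"y":0,"z":-0.02,"wx":0,"wy":0,"wz":0},{"x":0,"y":0,"z":-0.05,"wx":0,"wy":0,"wz":0},{"x":0,"y":0,"z":-0.09,"wx":0,"wy":0,"wz":0},{"x":0,"y":0,"z":-0.12,"wx":0,"wy":0,"wz":0},{"x":0,"y":0,"z":-0.13,"wx":0,"wy":0,"wz":0},{"x":0,"y":0,"z":-0.13,"wx":0,"wy":0,"wz":0}]'
python3 -c "
from h import *
go(.4815,.134,.135,-.5);print(ctrl.get_state()['joint_positions'])"
```

```text
time: 12.28
position: [0.4582, -0.3004, 0.0059]
tool_rot: [3.061, 0.706, 0.0]
ft_force: [0.9, -0.6, -0.5]
grip_width: 0.336
grip_force: 25.0
time: 12.78
position: [0.4597, -0.3011, 0.1384]
tool_rot: [3.059, 0.706, 0.007]
ft_force: [0.5, -1.2, -2.8]
grip_width: 0.336
grip_force: 25.0
xyz [ 0.2101 -0.3816  0.003 ] w [ 0.13 -0.27 26.48] rows 10.4
[-0.14742338  0.19543703  0.76064514  1.83846278 -0.14872293  1.15987135
 -0.45467566]
```

```bash
python3 -m handwheel '[{"x":0.015,"y":-0.027,"z":0,"wx":0,"wy":0,"wz":2},{"x":0.034,"y":-0.062,"z":0,"wx":0,"wy":0,"wz":5},{"x":0.053,"y":-0.097,"z":0,"wx":0,"wy":0,"wz":8},{"x":0.072,"y":-0.132,"z":0,"wx":0,"wy":0,"wz":11},{"x":0.091,"y":-0.167,"z":0,"wx":0,"wy":0,"wz":14},{"x":0.11,"y":-0.202,"z":0,"wx":0,"wy":0,"wz":17},{"x":0.129,"y":-0.237,"z":0,"wx":0,"wy":0,"wz":20},{"x":0.148,"y":-0.27,"z":0,"wx":0,"wy":0,"wz":23},{"x":0.165,"y":-0.3,"z":0,"wx":0,"wy":0,"wz":26.5},{"x":0.175,"y":-0.32,"z":0,"wx":0,"wy":0,"wz":26.5}]'
python3 -c "
from h import *
go(.4815,.134,.135,-.5)"
```

```text
time: 13.62
position: [0.4732, 0.0683, 0.1333]
tool_rot: [-3.141, 0.012, 0.007]
ft_force: [0.3, 0.5, -3.0]
grip_width: 0.336
grip_force: 25.0
xyz [ 0.0078 -0.0657 -0.0017] w [-0.02  0.24  0.08] rows 1.6
```

```bash
python3 -m handwheel '[{"x":0.004,"y":-0.03,"z":0,"wx":0,"wy":0,"wz":0},{"x":0.008,"y":-0.055,"z":0,"wx":0,"wy":0,"wz":0},{"x":0.008,"y":-0.064,"z":0,"wx":0,"wy":0,"wz":0},{"x":0.008,"y":-0.064,"z":0,"wx":0,"wy":0,"wz":0},{"x":0.008,"y":-0.064,"z":0,"wx":0,"wy":0,"wz":0}]'
python3 -c "
from h import *
go(.4815,.134,.05,-.5)"
```

```text
time: 14.03
position: [0.4826, 0.127, 0.134]
tool_rot: [3.139, -0.013, -0.005]
ft_force: [-0.0, -0.7, -2.2]
grip_width: 0.341
grip_force: 25.0
xyz [-0.0008 -0.0072  0.084 ] w [0.13 0.19 0.01] rows 2.0
```

```bash
python3 -m handwheel '[{"x":0,"y":-0.003,"z":0,"wx":0,"wy":0,"wz":0},{"x":0,"y":-0.003,"z":0.02,"wx":0,"wy":0,"wz":0},{"x":0,"y":-0.003,"z":0.04,"wx":0,"wy":0,"wz":0},{"x":0,"y":-0.003,"z":0.05,"wx":0,"wy":0,"wz":0},{"x":0,"y":-0.003,"z":0.05,"wx":0,"wy":0,"wz":0},{"x":0,"y":-0.003,"z":0.05,"wx":0,"wy":0,"wz":0}]'
python3 -c "
from h import *
go(.4815,.134,.05,-.5)"
```

```text
time: 14.53
position: [0.4837, 0.1299, 0.0857]
tool_rot: [3.141, -0.017, -0.002]
ft_force: [0.1, 0.2, -2.7]
grip_width: 0.341
grip_force: 25.0
xyz [-0.0022 -0.0041  0.0357] w [ 0.04  0.06 -0.12] rows 0.9
```

```bash
python3 -m handwheel '[{"x":-0.001,"y":-0.0045,"z":0,"wx":0,"wy":0,"wz":0},{"x":-0.001,"y":-0.0045,"z":0.015,"wx":0,"wy":0,"wz":0},{"x":-0.001,"y":-0.0045,"z":0.028,"wx":0,"wy":0,"wz":0},{"x":-0.001,"y":-0.0045,"z":0.034,"wx":0,"wy":0,"wz":0},{"x":-0.001,"y":-0.0045,"z":0.035,"wx":0,"wy":0,"wz":0},{"x":-0.001,"y":-0.0045,"z":0.035,"wx":0,"wy":0,"wz":0}]'
python3 -m handwheel '[{"x":0,"y":0,"z":0.001,"wx":0,"wy":0,"wz":0},{"x":0,"y":0,"z":0.003,"wx":0,"wy":0,"wz":0},{"x":0,"y":0,"z":0.004,"wx":0,"wy":0,"wz":0},{"x":0,"y":0,"z":0.004,"wx":0,"wy":0,"wz":0}]'
```

```text
time: 15.03
position: [0.4833, 0.1357, 0.0514]
tool_rot: [-3.141, 0.015, -0.001]
ft_force: [-0.1, -0.4, -2.1]
grip_width: 0.334
grip_force: 25.0
time: 15.37
position: [0.4831, 0.1355, 0.047]
tool_rot: [-3.141, 0.015, -0.0]
ft_force: [0.8, 0.5, -2.0]
grip_width: 0.334
grip_force: 25.0
```

```bash
python3 -m handwheel '[{"x":0,"y":0.0005,"z":0.001,"wx":0,"wy":0,"wz":0},{"x":0,"y":0.0005,"z":0.003,"wx":0,"wy":0,"wz":0},{"x":0,"y":0.0005,"z":0.004,"wx":0,"wy":0,"wz":0},{"x":0,"y":0.0005,"z":0.004,"wx":0,"wy":0,"wz":0}]'
python3 -m handwheel '[{"x":0,"y":0,"z":0.001,"wx":0,"wy":0,"wz":0},{"x":0,"y":0,"z":0.001,"wx":0,"wy":0,"wz":0},{"x":0,"y":0,"z":0.0015,"wx":0,"wy":0,"wz":0},{"x":0,"y":0,"z":0.0015,"wx":0,"wy":0,"wz":0}]'
```

```text
time: 15.7
position: [0.4828, 0.1349, 0.0426]
tool_rot: [3.141, -0.015, -0.001]
ft_force: [0.2, 0.1, -1.9]
grip_width: 0.338
grip_force: 25.0
time: 16.03
position: [0.483, 0.135, 0.0414]
tool_rot: [3.142, -0.015, 0.0]
ft_force: [0.1, 0.0, -1.5]
grip_width: 0.333
grip_force: 25.0
```

```bash
python3 -m handwheel '[{"x":0,"y":0,"z":0.001,"wx":0,"wy":0,"wz":0},{"x":0,"y":0,"z":0.001,"wx":0,"wy":0,"wz":0},{"x":0,"y":0,"z":0.001,"wx":0,"wy":0,"wz":0}]'
python3 -m handwheel '[{"x":0,"y":0,"z":0.001,"wx":0,"wy":0,"wz":0},{"x":0,"y":0,"z":0.001,"wx":0,"wy":0,"wz":0},{"x":0,"y":0,"z":0.001,"wx":0,"wy":0,"wz":0}]'
```

```text
time: 16.28
position: [0.4832, 0.135, 0.0406]
tool_rot: [-3.141, 0.014, -0.001]
ft_force: [0.0, -0.7, 0.3]
grip_width: 0.337
grip_force: 25.0
time: 16.53
position: [0.4833, 0.1352, 0.0403]
tool_rot: [-3.141, 0.014, -0.001]
ft_force: [-1.4, -0.6, 4.5]
grip_width: 0.339
grip_force: 25.0
```

```bash
python3 -m handwheel '[{"x":0,"y":0,"z":0,"wx":0,"wy":0,"wz":0},{"x":0,"y":0,"z":0,"wx":0,"wy":0,"wz":0},{"x":0,"y":0,"z":0,"wx":0,"wy":0,"wz":0},{"x":0,"y":0,"z":0,"wx":0,"wy":0,"wz":0},{"x":0,"y":0,"z":0,"wx":0,"wy":0,"wz":0},{"x":0,"y":0,"z":-0.02,"wx":0,"wy":0,"wz":0},{"x":0,"y":0,"z":-0.05,"wx":0,"wy":0,"wz":0},{"x":0,"y":0,"z":-0.09,"wx":0,"wy":0,"wz":0},{"x":0,"y":0,"z":-0.13,"wx":0,"wy":0,"wz":0},{"x":0,"y":0,"z":-0.15,"wx":0,"wy":0,"wz":0}]' 0.065
python3 -m handwheel '[{"x":0,"y":0.04,"z":-0.04,"wx":0,"wy":0,"wz":0},{"x":0,"y":0.08,"z":-0.06,"wx":0,"wy":0,"wz":0},{"x":0,"y":0.12,"z":-0.08,"wx":0,"wy":0,"wz":0},{"x":0,"y":0.16,"z":-0.08,"wx":0,"wy":0,"wz":0},{"x":0,"y":0.2,"z":-0.08,"wx":0,"wy":0,"wz":0},{"x":0,"y":0.2,"z":-0.08,"wx":0,"wy":0,"wz":0},{"x":0,"y":0.2,"z":-0.08,"wx":0,"wy":0,"wz":0}]'
python3 - <<'E'
from h import *
a=[]
for n,sl in(("scene",np.s_[120:230,280:420]),("top",np.s_[150:230,90:220])):
    st,im=snap(n,n+"9")
    a.append(cv2.resize(im["image"][sl][:,:,::-1],(400,320),interpolation=cv2.INTER_CUBIC))
    hsv=cv2.cvtColor(im["image"],cv2.COLOR_RGB2HSV)
    if n=="top":
        m=cv2.morphologyEx(cv2.inRange(hsv,(45,60,30),(90,255,255)),cv2.MORPH_CLOSE,np.ones((5,5)))
        for c in cv2.findContours(m,cv2.RETR_EXTERNAL,cv2.CHAIN_APPROX_NONE)[0]:
            if cv2.contourArea(c)>100:
                r=cv2.minAreaRect(c); b=cv2.boxPoints(r); p=np.array([onz(im,q,.049)[:2] for q in b])
                print(onz(im,r[0],.049).round(4),np.linalg.norm(np.diff(p,axis=0),axis=1).round(3)[:2],r[2])
cv2.imwrite("pics/fin.png",np.hstack(a)); print(st["time"])
E
```

```text
time: 17.37
position: [0.485, 0.1354, 0.1943]
tool_rot: [-3.139, 0.015, -0.009]
ft_force: [2.2, -0.7, 0.7]
grip_width: 0.741
grip_force: 0.0
time: 17.95
position: [0.4808, -0.0707, 0.2702]
tool_rot: [3.141, -0.029, 0.003]
ft_force: [0.4, 0.9, -0.1]
grip_width: 0.747
grip_force: 0.0
[0.4806 0.2462 0.049 ] [0.15  0.028] 0.0
[0.4823 0.1356 0.049 ] [0.028 0.148] 90.0
18.0
```

View pics/fin.png

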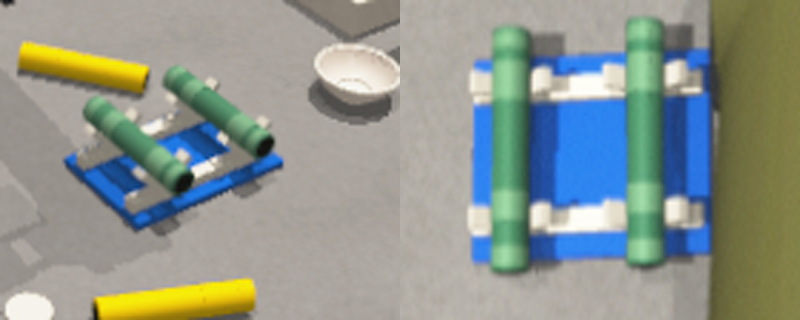

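Both tubes lie in their grooves across both rests, 110 mm apart and centred. In the right-hand view they are at about x = 510 and x = 645. The gripper is clear.

```bash
python3 -c "
from bench import ctrl
print(ctrl.close_job())"
```

```text
the job is handed in; nothing more can be done
None
```

Both bronze tubes lie seated and centred in the cradle, one in each V-groove, released; I did not touch the terracotta pipe, and I handed the job in at about 18 s.

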